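Load the eyelet tote onto the press feed stand

ROBOT

A 6-joint arm with a two-finger parallel gripper is mounted at the origin on the work surface. World frame = base frame: x ahead of the robot, y to its left, z up, the work surface at z = 0. Lengths are in m, angles in rad, forces in N, time in s.
With the tool pointing down it reaches from about 0.375 to 0.975 m from the base axis. Payload 3.8 kg.
Tool frame: the origin (TCP) lies between the finger pads; the fingertips stand 17 mm ahead of it and the grasp point (between the pads) lies 2 mm behind it; z points along the fingers, y is the line along which they close (so a half turn about z gives the same grasp; the last joint's range is limited). The gripper opens to 85 mm and grips with 20 to 120 N. Pads are 22 mm wide; open, the fingers measure 114 mm over their backs; the gripper's body (76 mm by 85 mm) begins 54 mm behind the grasp point. The pads swing forward as they close: fully open they stand 13 mm farther back than shut.
Start: joints at [1.09, 0.264, 1.604, -0, 1.274, -0.037], TCP at [0.29, 0.61, 0.248] pointing down, gripper open.
Joint ranges: [-2.63, 2.63], [-0.94, 2.18], [0.31, 2.57], [-1.31, 4.45], [0, 2.66], [-2.55, 2.55]. Speed limits (rad/s): [2.57, 2.57, 3.14, 3.14, 3.14, 3.14].

INTERFACE

Orientations are given as a rotation vector (axis times angle).
In Python, from workcell import bot gives the robot as it stands.
- The arm moves only by the tool play_rows, never from a script. Its argument "steps" is one flat list of numbers, 4 for each row, row after row: the shift along the tool's x, y, z in m, then the turn about the tool's z in rad. A call has 1 to 10 rows; each row is the pose to reach, as a shift and turn from the pose commanded when the call began, along the tool's axes at that moment; what a row does not reach only later rows make up. A row lasts 1/8 s, in which the tool goes at most 62.5 mm and 10.7 degrees, less where a joint would pass 70% of its speed; a pose out of reach is approached as far as the arm can. A call with a gripper value outside its range is refused whole. "jaw" is the closure in counts, from 0 (fully open) to 255 (shut), set as the call begins (left out, the last holds). The fingers move at their own pace and stop on an object; "grip_force" is the grip in N (left out, the last holds). Time passes only in rows, so rows that repeat a pose let the fingers close. It gives the time, the measured TCP pose, the force, the opening and the grip force at its end, in the units of the state.
- bot.read_state(): the state, without advancing time (a new reading comes with each control period).
- bot.read_camera(name): name is "scene" or "top" or "wrist"; returns a dict with "pixels" (420x560x3 uint8, blue, green, red), "mtx" (3x3 intrinsics, pixels), "R" (3x3) and "t" (3): a world point X has camera coordinates R X + t. Camera axes: x right, y down, z forward; pixel columns grow to the right and rows downward; lengths in m; the calibration is good to about 2 mm. A picture is of the moment at which its call begins. There is no depth.
- bot.finish_job(): hands the job in; it is judged then, once.
The state is a dict: "time": time; "q": joint angles; "joint_vel": joint speeds; "joint_torque": joint torques, N m; "tool_pos": TCP position; "tcp_rot": TCP orientation; "wrist_force": force on the tool from outside, world axes, zero at the start; "torque": the same for the moment, N m; "width": opening from 0.0 (shut) to 1.0 (fully open); "grip_force": force on a finger pad.
Only numpy, scipy, OpenCV 4.12 (cv2) and the standard library are available. Lean on these libraries where they do the work, as an engineer would, in place of code of your own. Each camera call takes 0.05 s, during which the arm holds its last target. There are 200 camera calls.

TASK

Push the tote that is full of eyelets up its ramp lane on the feed stand, without lifting it or carrying it, until its rear edge drops behind the lip at the top and it sits flat in the pocket. Leave the empty tote in the other lane where it stands, and take the gripper away.

Things in the scene. Friction and masses are not known exactly. Their poses are not given: they have to be found in the camera images.
- full_tote: Open rectangular dark grey plastic parts tote, 90 mm (its x) x 120 mm (its y) x 42 mm high, walls 4 mm. Origin: centre of its underside. Its y axis lies roughly along the lanes (within about 4 degrees). FULL: heaped with zinc eyelets that stand up to about the rim. 0.4 to 0.8 kg. It starts on the bench at the foot of one of the stand's two lanes (either one), its nose just short of the ramp; the eyelets do not come loose.
- empty_tote: Open rectangular dark grey plastic parts tote, 90 mm (its x) x 120 mm (its y) x 42 mm high, walls 4 mm. Origin: centre of its underside. Its y axis lies roughly along the lanes (within about 4 degrees). EMPTY: bare floor inside. About 0.2 kg. It starts at the foot of the other lane and must stay there.
- stand: Fixed aluminium two-lane ramp stand. Origin: on the bench (height 0), midway between the lanes, under the ramp's top; y points up along the lanes, x across, z up. Lane centres x = -56 and +56 mm, 104 mm wide between 8 mm side rails that start at y = -290 and stand 20 mm above bench and ramp. Bare bench to y = -130, then a 13 degree ramp up to height 30 mm at y = 0. Totes stay put on it by friction.
- lip (a point): Top of the lip midway between the lanes: 30 mm straight above the stand's origin, same axes. The lip is level from y = 0 to 8 mm; behind it a 12 mm drop to the flat pocket floor (18 mm above the bench), y = 8 to 148 mm, closed by an end plate 48 mm above the bench; side rails there 50 mm. A tote has 20 mm of play in it: seated, its origin lies at y = 68 to 88 mm.

How it is judged:
On the way:
1. the full tote slides up the ramp in its lane, nose up, its underside on the ramp (y of full_tote in the frame of stand between -0.1 and 0.01 m and z of full_tote in the frame of stand between 0 and 0.045 m and (x of full_tote in the frame of stand between -0.072 and -0.04 m or x of full_tote in the frame of stand between 0.04 and 0.072 m) and angle between full_tote's own z axis and vertical above 0.1 rad), for 0.1 s.
At the end, for the whole second after the job is handed in: The full tote rests flat (3 degrees) on the pocket floor of a lane, its origin at stand y = 58 to 98 mm, height 12 to 23 mm, within 16 mm of the lane centre and 10 degrees of its direction, at rest; the empty tote is within 30 mm of its start (y of full_tote in the frame of stand between 0.058 and 0.098 m and z of full_tote in the frame of stand between 0.012 and 0.023 m and (x of full_tote in the frame of stand between -0.072 and -0.04 m or x of full_tote in the frame of stand between 0.04 and 0.072 m) and angle between full_tote's own z axis and vertical below 0.05 rad and angle between the y axis of full_tote and the y axis of stand, either way round below 0.18 rad and linear speed of full_tote below 0.02 m/s and distance of empty_tote from where it was at the start of the episode below 0.03 m); the robot touches nothing.
It fails at once if the full tote is lifted off the stand (underside's centre more than 65 mm above the bench) (z of full_tote in the frame of stand above 0.065 m).
It fails at once if the empty tote is moved by more than 30 mm (distance of empty_tote from where it was at the start of the episode above 0.03 m).
It also fails if it takes over 38 s, if anything falls off the work surface, if the arm or the gripper's body presses on something with over 40 N, if the wrist force passes 120 N, or if a joint passes its speed limit or range.

## Working session

There is one attempt and no reset: what is moved stays moved. The work goes in short steps, Python scripts to look and compute and a tool call to move; the robot and the scene stay as the last step left them, time stands still between calls to the robot, and variables do not carry over. Pictures are saved under pics/ and viewed, at most 10 in all, crops included, and the job is handed in when it is done.

Besides the shell and the picture viewer there is one more tool, called after "Request:" by a JSON object that holds its "method" and its "body", one argument or row to a line. play_rows: Moves the arm, as the interface text tells. Its arguments: {"type":"object","properties":{"steps":{"type":"array"},"jaw":{"type":"number"},"grip_force":{"type":"number"}},"required":["steps"]}

```bash
mkdir -p pics; python3 - <<'E'
from workcell import bot
import cv2,numpy as np
s=bot.read_state();print({k:np.round(v,3) for k,v in s.items()})
for n in("scene","top"):
    c=bot.read_camera(n);cv2.imwrite(f"pics/{n}0.png",c["pixels"]);np.savez(f"{n}0.npz",**c);print(n,c["mtx"],c["R"],c["t"])
E
```

```text
{'time': np.float64(0.0), 'q': array([ 1.09 ,  0.265,  1.605, -0.   ,  1.274, -0.037]), 'joint_vel': array([ 0.001,  0.001,  0.   , -0.001,  0.001, -0.   ]), 'joint_torque': array([ 1.0000e-03, -5.1511e+01, -3.6731e+01,  0.0000e+00,  1.3000e-02,
        0.0000e+00]), 'tool_pos': array([0.289, 0.609, 0.247]), 'tcp_rot': array([-6.910e-01, -3.064e+00,  3.000e-03]), 'wrist_force': array([ 0.72 ,  0.577, -0.319]), 'torque': array([-0.019,  0.017,  0.04 ]), 'grip_force': np.float64(0.0), 'width': np.float64(1.002)}
scene [[444.49815486   0.         272.56335016]
 [  0.         444.49815486 208.72350924]
 [  0.           0.           1.        ]] [[ 0.23201754  0.97270907 -0.0022204 ]
 [ 0.7985725  -0.19178357 -0.57052696]
 [-0.55538259  0.13059911 -0.82127587]] [-0.12066623 -0.41914043  1.02403343]
top [[487.82405722   0.         281.3376243 ]
 [  0.         487.82405722 211.27489805]
 [  0.           0.           1.        ]] [[-5.36150597e-03 -9.99438079e-01  3.30874661e-02]
 [-9.91451461e-01  9.99238953e-04 -1.30472229e-01]
 [ 1.30365852e-01 -3.35041443e-02 -9.90899701e-01]] [-0.02940937  0.55206515  0.6885623 ]
```

View pics/top0.png

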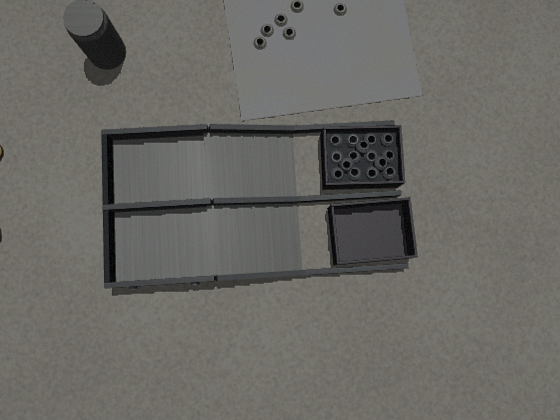

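View pics/scene0.png

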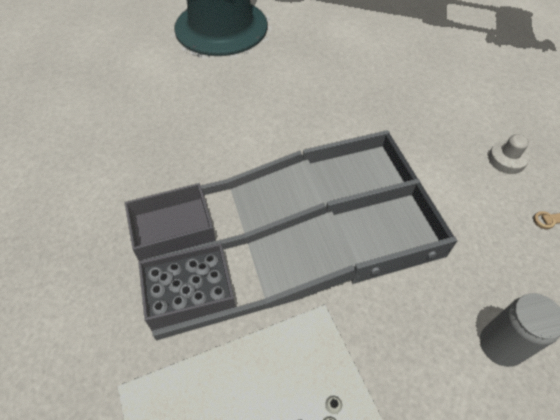

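The top view shows the full tote (eyelets) in the upper lane, about (321–404, 126–188). The empty tote is in the lower lane, about (330–415, 200–266). Up-lane is image-left, and the lip is near column 206–213.

```bash
cat > h.py <<'E'
import numpy as np
def cast(c,uv,z):
    d=np.linalg.inv(c["mtx"])@np.array([*uv,1.]);o=-c["R"].T@c["t"];d=c["R"].T@d
    return o+d*(z-o[2])/d[2]
E
python3 - <<'E'
import numpy as np,cv2
from h import cast
c=dict(np.load("top0.npz"))
P=[("farL outer up",102,130,.05),("farL outer lo",105,287,.05),("rail start up",403,122,.02),("mid start",401,192,.02),("lo start",408,267,.02),
("lip up",206,165,.03),("lip lo",211,240,.03),("mid pocket end",103,207,.049),
("f1",320,127,.042),("f2",402,125,.042),("f3",404,187,.042),("f4",321,193,.042),("e1",328,205,.042),("e2",411,198,.042),("e3",417,258,.042),("e4",332,266,.042)]
for n,u,v,z in P: print(n,np.round(cast(c,(u,v),z),4))
im=c["pixels"][105:300,90:430]
cv2.imwrite("pics/z.png",np.clip(cv2.resize(im,None,fx=2.35,fy=2.35,interpolation=2).astype(float)*1.5,0,255).astype(np.uint8))
E
```

```text
farL outer up [0.6713 0.233  0.05  ]
farL outer lo [0.4425 0.2192 0.05  ]
rail start up [ 0.6955 -0.2239  0.02  ]
mid start [ 0.5839 -0.2165  0.02  ]
lo start [ 0.469  -0.2228  0.02  ]
lip up [0.6235 0.0822 0.03  ]
lip lo [0.51   0.0731 0.03  ]
mid pocket end [0.5568 0.2271 0.049 ]
f1 [ 0.6799 -0.0903  0.042 ]
f2 [ 0.6837 -0.2157  0.042 ]
f3 [ 0.5878 -0.215   0.042 ]
f4 [ 0.5786 -0.0902  0.042 ]
e1 [ 0.5606 -0.1003  0.042 ]
e2 [ 0.5711 -0.225   0.042 ]
e3 [ 0.4818 -0.2303  0.042 ]
e4 [ 0.4707 -0.1045  0.042 ]
```

View pics/z.png

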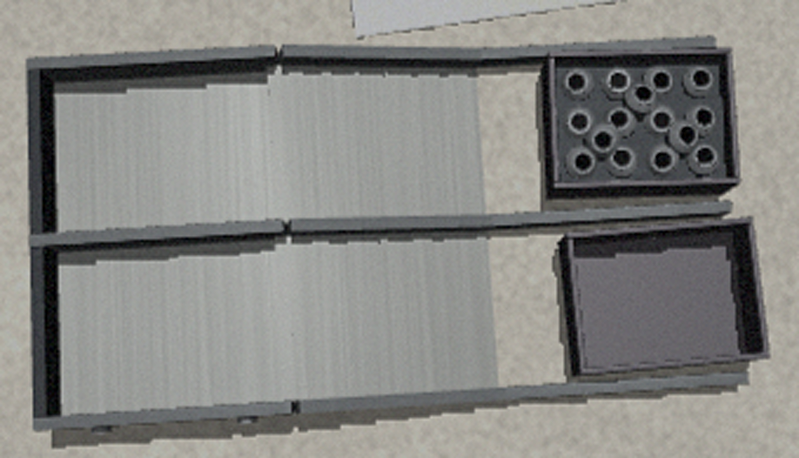

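```bash
cat > s.py <<'E'
import numpy as np
from h import cast
c=dict(np.load("top0.npz"))
Z=lambda x,y,z: cast(c,(90+x/2.35-.3,105+y/2.35-.3),z)[:2]
S=[((715,37,.02),(116,-290)),((733,209,.02),(0,-290)),((748,376,.02),(-114,-290)),((27,60,.05),(116,156)),((36,428,.05),(-116,156)),((33,240,.05),(0,156)),((482,142,0),(56,-130)),((493,312,0),(-56,-130))]
W=np.array([Z(*p) for p,_ in S]);A=np.array([q for _,q in S])/1000
wm,am=W.mean(0),A.mean(0);U,_,V=np.linalg.svd((A-am).T@(W-wm));R=(U@V).T
t=wm-R@am;yaw=np.arctan2(R[1,0],R[0,0])
if __name__=="__main__":
    print("stand",t,"yaw",np.degrees(yaw));print(np.round(((W-t)@R-A)*1000,1))
    for n,Q in(("full",[(545,56),(732,49),(738,183),(549,185)]),("empty",[(566,238),(752,221),(768,357),(575,376)])):
        q=np.array([Z(x,y,.042) for x,y in Q]);print(n,q.mean(0),"stand",(q.mean(0)-t)@R,"corners",np.round((q-t)@R,4).tolist())
    for p in((56,-270),(56,-130),(56,0),(56,8)):print(p,t+R@np.array(p)/1000)
E
python3 s.py
```

```text
stand [0.56589782 0.07190447] yaw 3.420396384103223
[[-0.9  1.1]
 [-1.8  0.3]
 [ 3.1  1.2]
 [-1.5 -0.3]
 [ 1.9 -1.7]
 [ 0.2 -1.9]
 [ 1.   0.3]
 [-2.   0.9]]
full [ 0.63697986 -0.15395276] stand [ 0.05748038 -0.22969577] corners [[0.1016, -0.1709], [0.0996, -0.2927], [0.0114, -0.288], [0.0173, -0.1671]]
empty [ 0.52134518 -0.16616477] stand [-0.05867691 -0.23498707] corners [[-0.0173, -0.1752], [-0.0135, -0.2946], [-0.1, -0.2961], [-0.1039, -0.1741]]
(56, -270) [ 0.63790674 -0.19427351]
(56, -130) [ 0.62955409 -0.0545229 ]
(56, 0) [0.62179807 0.07524553]
(56, 8) [0.62132077 0.08323128]
```

Request:
{"method": "play_rows", "body": {
  "steps": [-0.07,-0.064,0,0.1,-0.14,-0.128,0.01,0.2,-0.185,-0.17,0.02,0.3,-0.23,-0.21,0.03,0.4,-0.275,-0.25,0.04,0.5,-0.32,-0.292,0.05,0.6,-0.365,-0.334,0.06,0.7,-0.41,-0.376,0.07,0.8,-0.455,-0.417,0.08,0.9,-0.5,-0.459,0.09,1.0],
  "jaw": 135
}}

```text
time: 1.35
tool_pos: [0.5224, 0.0339, 0.1675]
tcp_rot: [-2.08, -2.354, -0.0]
wrist_force: [1.1, -0.4, 0.6]
width: 0.47
grip_force: 0.0
```

```bash
cat > w.py <<'E'
from workcell import bot
import numpy as np,sys
from scipy.spatial.transform import Rotation as Ro
from s import t,R,yaw
s=bot.read_state();M=Ro.from_rotvec(s["tcp_rot"]).as_matrix()
p=s["tool_pos"];print("t",s["time"],"stand pos",np.round((p[:2]-t)@R,4),"z",p[2],"F",np.round(R.T@s["wrist_force"][:2],1),np.round(s["wrist_force"][2],1),"w",s["width"])
print("toolx yaw rel stand y (deg)",np.degrees(np.arctan2(M[1,0],M[0,0])-yaw)-90,"tilt",M[2,2])
if len(sys.argv)>1:
    g=np.array(eval(sys.argv[1]));w=np.append(t+R@g[:2],g[2]);print("shift",np.round(M.T@(w-p),4))
E
python3 w.py "(.0575,-.340,.15)"
```

```text
t 1.35 stand pos [-0.0457 -0.0354] z 0.1675058185397103 F [ 1.1 -0.5] 0.6 w 0.46981739819078006
toolx yaw rel stand y (deg) 3.6615733631639813 tilt -0.9999999887334851
shift [-0.3106  0.0836  0.0175]
```

Request:
{"method": "play_rows", "body": {
  "steps": [-0.05,0.015,0,0.03,-0.1,0.03,0,0.064,-0.15,0.045,0,0.064,-0.2,0.055,0,0.064,-0.25,0.07,0,0.064,-0.25,0.07,0,0.064,-0.25,0.07,0,0.064]
}}

```text
time: 2.22
tool_pos: [0.6226, -0.203, 0.1671]
tcp_rot: [-2.15, -2.288, 0.001]
wrist_force: [-0.3, 0.2, 0.0]
width: 0.465
grip_force: 0.0
```

```bash
python3 w.py "(.0575,-.340,.03)"
```

```text
t 2.225 stand pos [ 0.0402 -0.2778] z 0.16710677469821683 F [-0.3  0.2] 0.0 w 0.46483412111769595
toolx yaw rel stand y (deg) 0.14430579392713128 tilt -0.999997856593756
shift [-0.0624  0.0174  0.137 ]
```

Request:
{"method": "play_rows", "body": {
  "steps": [-0.031,0.009,0,0,-0.062,0.017,0,0,-0.062,0.017,0.03,0,-0.062,0.017,0.06,0,-0.062,0.017,0.09,0,-0.062,0.017,0.115,0,-0.062,0.017,0.13,0,-0.062,0.017,0.136,0,-0.062,0.017,0.136,0]
}}

```text
time: 3.35
tool_pos: [0.6444, -0.2637, 0.0323]
tcp_rot: [2.15, 2.291, 0.0]
wrist_force: [0.1, -0.4, -0.5]
width: 0.468
grip_force: 0.0
```

```bash
python3 w.py "(.0575,-.301,.03)"; python3 -c "
from workcell import bot;import cv2
cv2.imwrite('pics/s1.png',bot.read_camera('scene')['pixels'])"
```

```text
t 3.35 stand pos [ 0.0583 -0.3397] z 0.03231435917267071 F [ 0.1 -0.4] -0.5 w 0.4680933260435026
toolx yaw rel stand y (deg) 0.22146774273211633 tilt -0.9999999774126246
shift [ 0.0387 -0.0006  0.0023]
```

View pics/s1.png

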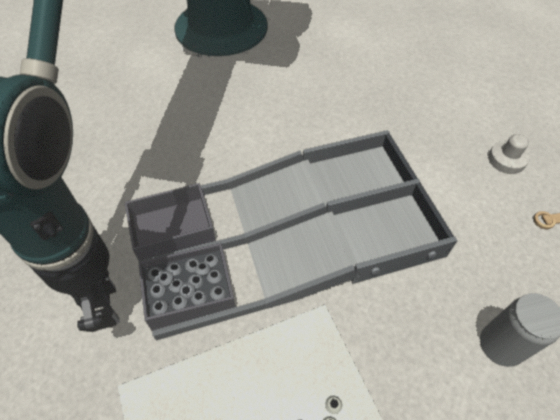

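The gripper, near (97,310), is low behind the full tote at (188,285), and both totes are undisturbed. Now I push.

Request:
{"method": "play_rows", "body": {
  "steps": [0.015,0,0,0,0.028,0,0,0,0.038,0,0,0,0.048,0,0,0,0.06,0,0,0,0.072,0,0,0,0.084,0,0,0,0.096,0,0,0,0.108,0,0,0,0.12,0,0,0]
}}

```text
time: 4.65
tool_pos: [0.6367, -0.1446, 0.0323]
tcp_rot: [2.149, 2.289, -0.001]
wrist_force: [-1.2, -6.6, 0.5]
width: 0.47
grip_force: 3.3
```

```bash
python3 w.py "(.0575,-.13,.03)"
```

```text
t 4.65 stand pos [ 0.0578 -0.2204] z 0.032315790172558374 F [-1.6 -6.6] 0.5 w 0.46950756699684587
toolx yaw rel stand y (deg) 0.19821755090222837 tilt -0.9999987484346955
shift [0.0904 0.     0.0022]
```

Request:
{"method": "play_rows", "body": {
  "steps": [0.012,0,0,0,0.024,0,0,0,0.036,0,0,0,0.048,0,0,0,0.06,0,0,0,0.072,0,-0.001,0,0.084,0,-0.003,0,0.096,0,-0.005,0,0.108,0,-0.007,0,0.12,0,-0.01,0]
}}

```text
time: 5.9
tool_pos: [0.6293, -0.0251, 0.0427]
tcp_rot: [2.149, 2.289, -0.001]
wrist_force: [0.2, -7.2, 0.6]
width: 0.472
grip_force: 3.9
```

```bash
python3 w.py "(.0575,0.007,.058)"; python3 -c "
from workcell import bot;import cv2
cv2.imwrite('pics/s2.png',bot.read_camera('scene')['pixels'])"
```

```text
t 5.9 stand pos [ 0.0575 -0.1006] z 0.042695200791125806 F [-0.3 -7.2] 0.6 w 0.47178631518862346
toolx yaw rel stand y (deg) 0.21463974697236665 tilt -0.9999979072271112
shift [ 0.1076  0.0004 -0.0155]
```

View pics/s2.png

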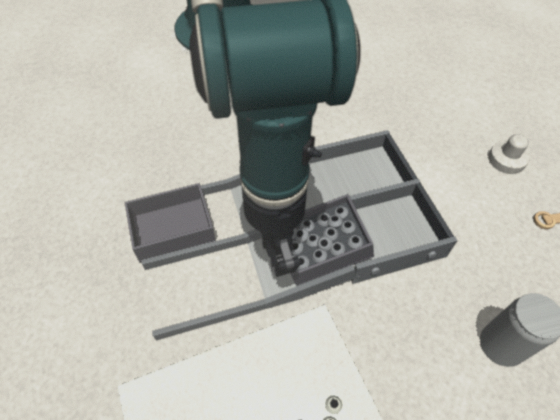

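The full tote at (320,240) is riding up the ramp straight, and the empty one at (170,222) hasn't moved. I'll push on over the lip.

Request:
{"method": "play_rows", "body": {
  "steps": [0.012,0,-0.002,0,0.024,0,-0.004,0,0.036,0,-0.006,0,0.048,0,-0.008,0,0.06,0,-0.01,0,0.07,0,-0.012,0,0.08,0,-0.014,0,0.09,0,-0.016,0,0.1,0,-0.016,0,0.1,0,-0.016,0]
}}

```text
time: 7.2
tool_pos: [0.6226, 0.0769, 0.0579]
tcp_rot: [-2.149, -2.291, -0.001]
wrist_force: [-1.0, -0.6, 0.8]
width: 0.469
grip_force: 0.0
```

```bash
python3 w.py "(.0575,0.007,.058)"
```

```text
t 7.2 stand pos [0.0569 0.0016] z 0.05787197632964142 F [-1.1 -0.6] 0.8 w 0.46894238868360094
toolx yaw rel stand y (deg) 0.24707207409306875 tilt -0.9999992715806674
shift [ 0.0053  0.0007 -0.0001]
```

Force has gone to zero, so it probably dropped. I'll push 6 mm more to centre it, then withdraw backwards and up.

Request:
{"method": "play_rows", "body": {
  "steps": [0.003,0,0,0,0.006,0,0,0,0.006,0,0,0]
}}

```text
time: 7.58
tool_pos: [0.6225, 0.0809, 0.0581]
tcp_rot: [2.15, 2.29, 0.0]
wrist_force: [-0.2, -3.7, 0.6]
width: 0.473
grip_force: 1.6
```

```bash
python3 w.py
```

```text
t 7.575 stand pos [0.0571 0.0056] z 0.05814127884055354 F [-0.4 -3.7] 0.6 w 0.4733554186897819
toolx yaw rel stand y (deg) 0.17846453002691476 tilt -0.99999992137776
```

Request:
{"method": "play_rows", "body": {
  "steps": [-0.01,0,0,0,-0.025,0,-0.005,0,-0.04,0,-0.03,0,-0.06,0,-0.07,0,-0.1,0,-0.11,0,-0.14,0,-0.15,0,-0.19,0,-0.17,0,-0.24,0,-0.17,0,-0.29,0,-0.17,0,-0.29,0,-0.17,0]
}}

```text
time: 8.82
tool_pos: [0.6402, -0.2128, 0.2284]
tcp_rot: [2.155, 2.284, -0.0]
wrist_force: [-0.5, 0.5, 0.5]
width: 0.473
grip_force: 0.0
```

```bash
python3 w.py; python3 -c "
from workcell import bot;import cv2,numpy as np
a=bot.read_camera('scene')['pixels'];b=bot.read_camera('top')['pixels']
cv2.imwrite('pics/s3.png',np.vstack([cv2.resize(a[120:350,100:480],None,fx=1.3,fy=1.3),cv2.resize(b[100:310,80:460],None,fx=1.3,fy=1.3)]))"
```

```text
t 8.825 stand pos [ 0.0572 -0.2886] z 0.22842293863750995 F [-0.5  0.5] 0.5 w 0.47330997263000346
toolx yaw rel stand y (deg) -0.104734932962387 tilt -0.9999992000507469
```

View pics/s3.png

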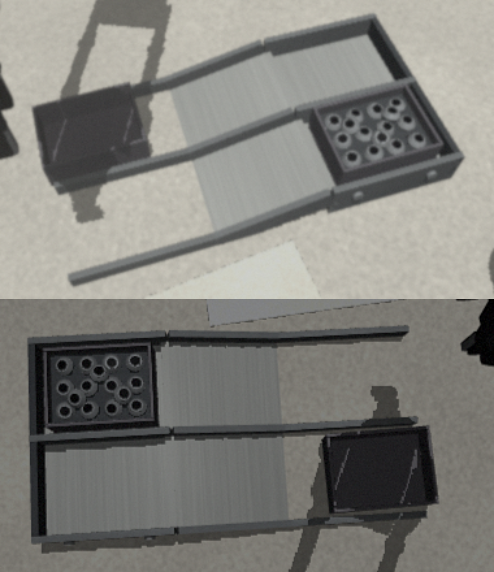

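The full tote lies level in the pocket, at (45–158, 343–428) in the lower view. The empty tote is where it was. One quick number check, then I hand in.

```bash
python3 - <<'E'
import numpy as np
from h import cast
from s import c,t,R
q=np.array([cast(c,(80+x/1.3,100+(y-299)/1.3),.06)[:2] for x,y in((48,347),(156,343),(158,422),(49,428))])
q=(q-t)@R;print(q.round(4),q.mean(0))
q=np.array([cast(c,(80+x/1.3,100+(y-299)/1.3),.042)[:2] for x,y in((323,436),(428,427),(437,502),(330,514))])
print(((q-t)@R).mean(0))
E
```

```text
[[0.1    0.1301]
 [0.098  0.0102]
 [0.008  0.0119]
 [0.0084 0.131 ]] [0.05359554 0.07078745]
[-0.05835105 -0.23373268]
```

```bash
python3 - <<'E'
from workcell import bot
import cv2,numpy as np
a=bot.read_camera('scene')['pixels'];b=bot.read_camera('top')['pixels']
e=lambda i:np.clip(cv2.resize(i,None,fx=4,fy=4,interpolation=2).astype(float)*1.5,0,255).astype(np.uint8)
A=e(a[170:270,320:470]);B=e(b[115:195,95:245])
cv2.imwrite("pics/s4.png",np.vstack([A[:300],B[:300]]) if 0 else cv2.resize(np.vstack([A,B]),(500,600)))
E
```

```text
(no output)
```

View pics/s4.png

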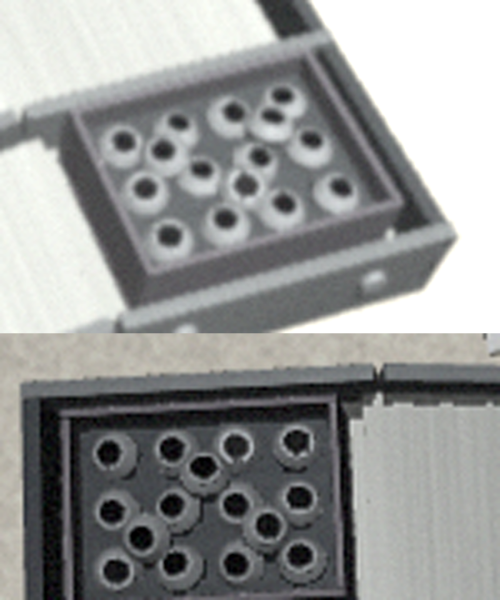

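```bash
python3 - <<'E'
import numpy as np,cv2
from s import t,R
T=dict(np.load("top0.npz"));S=dict(np.load("scene0.npz"))
P=lambda c:c["mtx"]@np.c_[c["R"],c["t"]]
for n,a,b in(("rear out",(148,276),(338,397)),("front out",(402,202),(62,411)),("rear in",(69,113),(345,597))):
    u=np.array([[320+a[0]/3.333],[170+a[1]/3.333]])-.3;v=np.array([[95+b[0]/3.333],[115+(b[1]-333)/3.333]])-.3
    X=cv2.triangulatePoints(P(S),P(T),u,v);X=(X[:3]/X[3]).ravel();print(n,(X[:2]-t)@R,X[2])
E
```

```text
rear out [0.09994412 0.01764783] 0.05590818125064539
front out [0.09947123 0.13673964] 0.05823461975451225
rear in [0.01076917 0.0184371 ] 0.05372867805448841
```

Rim heights are about 54–58 mm all round and the rear edge is at y ≈ 18 mm, so the tote is flat and seated.

```bash
python3 -c "
from workcell import bot
print(bot.finish_job())"
```

```text
the job is handed in; nothing more can be done
None
```

The full tote was pushed up its lane and sits flat in the pocket (rear edge about 18 mm past the top of the ramp), the empty tote hasn't moved, the gripper is clear, and the job is handed in, though no verdict came back.

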